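# Fit the battery pack and switch on the desk light

## Robot

A 6-joint arm with a two-finger parallel gripper is mounted at the origin on a cart in front of the work surface, level with it; the furniture and walls round the work are solid. World frame = base frame: x ahead of the robot, y to its left, z up, the work surface at z = 0. Lengths are in m, angles in rad, forces in N, time in s.
With the tool pointing down it reaches from about 0.325 to 0.9 m from the base axis. Payload 6.1 kg.
Tool frame: the origin (TCP) lies midway between the tips of the shut fingers; the grasp point (between the pads) lies 19 mm behind it; z points along the fingers, y is the line along which they close (so a half turn about z gives the same grasp; the last joint's range is limited). The gripper opens to 85 mm and grips with 20 to 120 N. Pads are 22 mm wide; open, the fingers measure 114 mm over their backs; the gripper's body (76 mm by 85 mm) begins 54 mm behind the grasp point. The pads swing forward as they close: fully open they stand 13 mm farther back than shut.
Start: joints at [-1.338, 0.22, 1.526, -0, 1.395, -0.126], TCP at [0.219, -0.585, 0.231] pointing down, gripper open.
Joint ranges: [-2.98, 2.98], [-0.91, 2.08], [0.09, 2.57], [-1.24, 4.39], [0.2, 2.65], [-2.68, 2.68]. Speed limits (rad/s): [2.57, 2.57, 3.01, 3.14, 3.14, 3.14].

## Interface

Orientations are given as [roll, pitch, yaw] about the fixed x, y, z axes, in that order (R = Rz(yaw) Ry(pitch) Rx(roll)).
In Python, from station import read_state, capture, close_job gives the robot as it stands.
- The arm moves only by the shell command python3 -m handwheel 'ROWS' [FORCE]. ROWS is JSON, a list of rows, each a list of 5 numbers: the opening, from 0 (shut) to 1 (fully open), then the shift along the world's x, y, z in mm, then the turn about the world's z in rad. A call has 1 to 20 rows; each row shifts and turns the commanded pose from where the row before left it; what a row does not reach is not made up. A row lasts 1/12 s, in which the tool goes at most 41.7 mm and 7.16 degrees, less where a joint would pass 70% of its speed; a pose out of reach is approached as far as the arm can. A call is refused whole if a number of a shift passes 41.7 or a number of a turn 0.125, either way. A call with a gripper value outside its range is refused whole. The fingers move at their own pace and stop on an object; FORCE is the grip in N (left out, the last holds). Time passes only in rows, so rows that do not move let the fingers close. It gives the time, the measured TCP pose, the force, the opening and the grip force at its end, in the units of the state.
- read_state(): the state, without advancing time (a new reading comes with each control period).
- capture(name): name is "scene" or "top" or "wrist"; returns a dict with "pixels" (384x512x3 uint8, red, green, blue), "intrinsics" (3x3 intrinsics, pixels), "R" (3x3) and "t" (3): a world point X has camera coordinates R X + t; the wrist camera has in their place "hand_eye" (4x4, takes a point from camera to tool coordinates, whose origin is the TCP and whose axes are the flange's). Camera axes: x right, y down, z forward; pixel columns grow to the right and rows downward; lengths in m; the calibration is good to about 2 mm. A picture is of the moment at which its call begins: read the wrist's pose just before it. There is no depth.
- close_job(): hands the job in; it is judged then, once.
The state is a dict: "clock": time; "joints": joint angles; "qvel": joint speeds; "tau": joint torques, N m; "position": TCP position; "tcp_rot": TCP orientation; "force": force on the tool from outside, world axes, zero at the start; "ft_torque": the same for the moment, N m; "gripper_width": finger opening in m; "gripper_force": force on a finger pad.
Only numpy, scipy, OpenCV 4.12 (cv2) and the standard library are available. Lean on these libraries where they do the work, as an engineer would, in place of code of your own. Each camera call takes 0.05 s, during which the arm holds its last target. There are 200 camera calls.

## Task

Seat the battery pack on the desk light's dock, its notch over the dock's key so that it sits flat and fully down, and let go of it. Then switch the light on by pushing the paddle hidden under the hood's front lip fully up from below. Leave the other things on the desk where they are.

Things in the scene. Friction and masses are not known exactly. Their poses are not given: they have to be found in the camera images.
- light: White desk light with an aluminium hood, fixed to the desk. Origin: centre underneath, on the desk; x to its back, y to its left end, z up; its front (-x) faces roughly to the robot. Base plate x -68 to 40, y -150 to 150, z 0 to 12 mm. Left half (y over 0): hood (see hood_lip) on a back panel (x 10 to 40 mm), open below to the front. Right half: battery dock, open above.
- pack_seat (a point): The dock: point on the base plate's top (light frame x -20, y -100, z 12 mm) where the seated pack's origin lies, the pack's axes parallel to the light's (notched end to the light's front). Axes as the light's. Key: rib 14 wide, 10 mm high, from x -37 to +1 mm of this point, y centred, edges rounded. Behind, x 45 to 51 mm, a ledge 50 wide and 7 mm high.
- battery_pack: Grey battery pack with black foot, 84 (x) x 50 (y) x 46 (z) mm, 0.18 to 0.35 kg, loose, upright; grip it across the 50 mm. Origin: centre of its underside. Notch in the underside 18 wide, 12 mm high, y centred, open at the front (-x) end face, x -42 to +4 mm; the key fits with 2 mm on each side. The +x end has no notch. A black ridge across the top marks the notched end.
- switch_pad (a point): Centre of the flat underside of the black switch paddle below the hood (light frame x -60, y 75, z 86 mm when off); axes as the light's. Its foot, 18 (x) x 50 (y) x 8 mm on a thinner stem, begins 6 mm behind the lip's front face and hangs 36 mm below the lip's lower edge: closed fingertips tilted forward 30 to 45 degrees from straight down reach it from the front and below.
- light_switch (a joint): Height of the switch paddle in m: 0 is off (hanging down), 0.008 is on, fully up against its stop. It slides straight up against about 3.5 N of friction, without a spring, and stays where it is left.
- clip_case: Bystander: round dark clip holder, 60 mm across, 27 mm high, loose; origin under its centre.
- eraser: Bystander: eraser in a sleeve, 19 x 44 x 12 mm, loose, lying on the desk; origin under its centre.
- tape_roll: Bystander: roll of brown tape lying flat, 96 mm across, 48 mm high, loose; origin under its centre.
- hood_lip (a point): Middle of the lower front edge of the hood's turned-down lip (light frame x -75, y 75, z 122 mm); axes as the light's. The lip is 5 mm thick. The hood is 115 deep (back from here, +x) and 150 mm wide (y), its top 16 mm and its underside 6 mm above this point.

How it is judged:
By the outcome, as a careful person would: the job done as asked, in the order asked, and still so for the second after the job is handed in, with the robot touching nothing.
It also fails if it takes over 50 s, if anything falls off the work surface, if the arm or the gripper's body presses on something with over 40 N, if the wrist force passes 120 N, or if a joint passes its speed limit or range.

## Working session

There is one attempt and no reset: what is moved stays moved. The work goes in short steps, Python scripts to look and compute and a shell command to move; the robot and the scene stay as the last step left them, time stands still between calls to the robot, and variables do not carry over. Pictures are saved under pics/ and viewed, at most 10 in all, crops included, and the job is handed in when it is done.

```bash
mkdir -p pics; ls; python3 - <<'E'
from station import read_state,capture
import cv2,numpy as np,pickle
s=read_state();print({k:np.round(v,3).tolist() for k,v in s.items()})
d={}
for n in("scene","top"):
    c=capture(n);d[n]=c;cv2.imwrite(f"pics/{n}0.png",c["pixels"][:,:,::-1])
    print(n,c["intrinsics"],c["R"],c["t"])
pickle.dump(d,open("cap0.pkl","wb"))
E
```

```text
pics
{'clock': 0.0, 'joints': [-1.338, 0.221, 1.528, 0.0, 1.395, -0.126], 'qvel': [-0.002, -0.001, 0.001, -0.002, -0.001, 0.001], 'tau': [0.001, -49.69, -38.939, -0.0, 0.011, -0.0], 'position': [0.219, -0.585, 0.23], 'tcp_rot': [-3.14, -0.0, 0.359], 'force': [0.03, -0.246, 0.072], 'ft_torque': [0.083, -0.011, 0.016], 'gripper_force': 0.0, 'gripper_width': 0.086}
scene [[486.88969339   0.         260.2702943 ]
 [  0.         486.88969339 191.28445549]
 [  0.           0.           1.        ]] [[ 0.45375894 -0.89107302 -0.00957618]
 [-0.40082615 -0.19449042 -0.89527196]
 [ 0.79589021  0.41007603 -0.44541713]] [-0.36302678  0.25098797  1.39915039]
top [[437.22796646   0.         265.45666829]
 [  0.         437.22796646 185.86213838]
 [  0.           0.           1.        ]] [[-3.47425272e-03 -9.99993064e-01 -1.34243811e-03]
 [-9.93020637e-01  3.60828369e-03 -1.17885518e-01]
 [ 1.17889544e-01  9.23504665e-04 -9.93026285e-01]] [-0.18507776  0.49371086  1.46527526]
```

View pics/scene0.png

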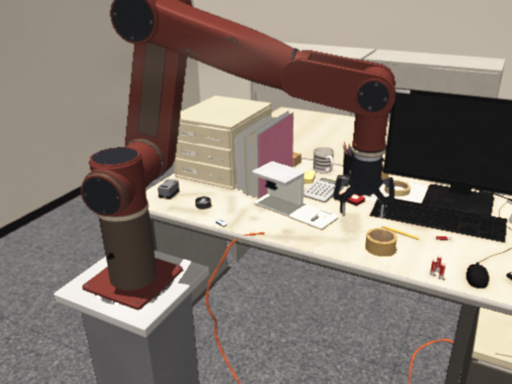

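View pics/top0.png

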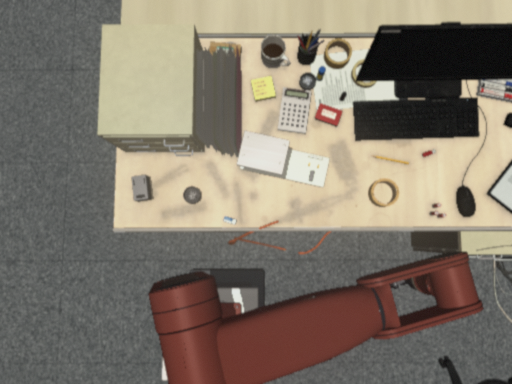

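The scene view shows the light at about (280,195), the pack at (168,188), and the clip case at (203,202). In the top view, the pack is at (141,188), the hood at (264,153), the dock at (307,167), and the clip case at (192,195). The eraser is at (230,219) and the tape at (383,193). I'll enlarge the pack and light.

```bash
cat > h.py <<'E'
import numpy as np,cv2,pickle
def ray(c,uv):
    R,t,K=c["R"],c["t"],c["intrinsics"]
    d=R.T@np.linalg.solve(K,[uv[0],uv[1],1.]);return -R.T@t,d/np.linalg.norm(d)
def onz(c,uv,z):
    o,d=ray(c,uv);return o+d*(z-o[2])/d[2]
def proj(c,X):
    p=c["intrinsics"]@(c["R"]@np.array(X,float)+c["t"]);return p[:2]/p[2]
E
python3 - <<'E'
from h import *
d=pickle.load(open("cap0.pkl","rb"))
t=d["top"]["pixels"][:,:,::-1];s=d["scene"]["pixels"][:,:,::-1]
a=cv2.resize(t[165:215,120:180],None,fx=6,fy=6,interpolation=2)   #360x300
b=cv2.resize(t[125:195,230:335],None,fx=4,fy=4,interpolation=2)   #420x280
c=cv2.resize(s[155:235,245:345],None,fx=4,fy=4,interpolation=2) 
e=cv2.resize(s[172:204,150:190],None,fx=6,fy=6,interpolation=2)
o=np.zeros((600,800,3),np.uint8)
for im,x,y in((a,0,0),(b,370,0),(c,370,280),(e,0,305)): o[y:y+im.shape[0],x:x+im.shape[1]]=im[:600-y,:800-x]
cv2.imwrite("pics/crop.png",o)
for n,uv in dict(pack=(141,188),dock=(307,167),clip=(192,195),tape=(383,193),eraser=(230,219)).items(): print(n,onz(d["top"],uv,.02))
E
```

```text
pack [0.48828093 0.24108576 0.02      ]
dock [ 0.55925004 -0.33062167  0.02      ]
clip [0.46347188 0.06531283 0.02      ]
tape [ 0.46800202 -0.59000252  0.02      ]
eraser [ 0.38082723 -0.06557749  0.02      ]
```

View pics/crop.png

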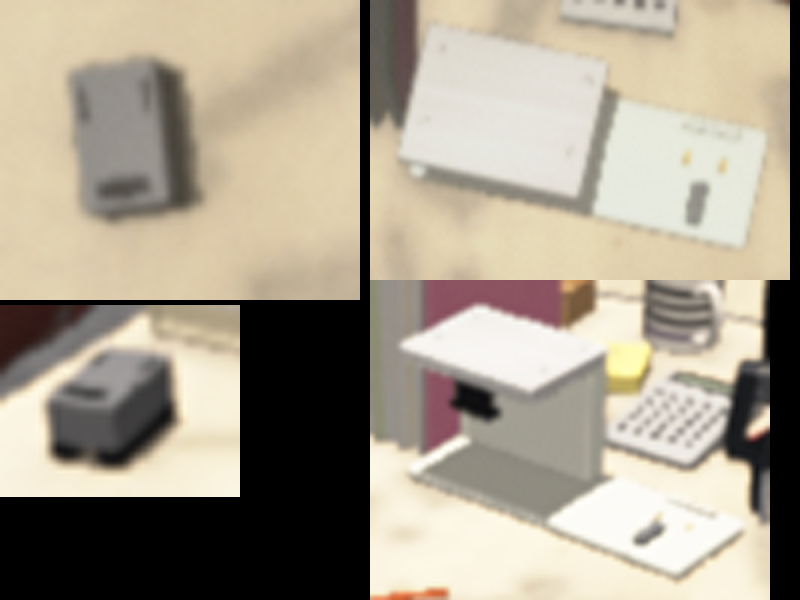

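The crop shows the pack's ridge end facing the robot. In the crop, the pack top's corners are about (72,70), (155,58), (172,205) and (90,215). The hood top's corners are (430,25), (607,65), (578,197) and (400,158), and the key is at (697,203).

```bash
python3 - <<'E'
from h import *
d=pickle.load(open("cap0.pkl","rb"));T=d["top"]
def rect(pts,z,n):
    P=np.array([onz(T,p,z)[:2] for p in pts]);(c,wh,a)=cv2.minAreaRect((P*1000).astype(np.float32));print(n,P.mean(0).round(4),np.round(wh,1),'fwd yaw',np.degrees(np.arctan2(*((P[0]+P[1]-P[2]-P[3])[::-1]))).round(1),np.degrees(np.arctan2(*((P[0]+P[3]-P[1]-P[2])[::-1]))).round(1)-90)
    return P
pk=np.array([(72,70),(155,58),(172,205),(90,215)])/6+[120,165]
rect(pk,.046,"pack")
hd=(np.array([(430,25),(607,65),(578,197),(400,158)])-[370,0])/4+[230,125]
rect(hd,.138,"hood") # hood centre light frame: x -75+57.5=-17.5,y 75
# base plate right half corners: back right (767,130), front right (743,246)
for p in [(767,130),(743,246),(593,212)]: print(onz(T,(np.array(p)-[370,0])/4.+[230,125],.012))
k=onz(T,(np.array([697,203])-[370,0])/4.+[230,125],.022);print("key",k)
E
```

```text
pack [0.486  0.2358] [84.3 47.2] fwd yaw 8.5 7.5
hood [ 0.5868 -0.1808] [145.8 110.7] fwd yaw -12.5 -13.0
[ 0.59375585 -0.4093683   0.012     ]
[ 0.49213189 -0.38653472  0.012     ]
[ 0.52224993 -0.25721229  0.012     ]
key [ 0.52837202 -0.34633572  0.022     ]
```

```bash
python3 -m handwheel '[[1,23,21,8,-0.05],[1,23,21,8,-0.05],[1,23,21,8,-0.05],[1,23,21,8,-0.05],[1,23,21,8,-0.05],[1,23,21,8,-0.05],[1,23,21,8,-0.05],[1,23,21,8,-0.05],[1,23,21,8,-0.05],[1,23,21,8,-0.05],[1,23,21,0,-0.05],[1,23,21,0,-0.03],[1,0,0,0,0],[1,0,0,0,0],[1,0,0,0,0]]' 60; python3 - <<'E'
from station import read_state,capture
import cv2,numpy as np,pickle
s=read_state();c=capture("wrist");pickle.dump((s,c),open("w1.pkl","wb"));cv2.imwrite("pics/w1.png",c["pixels"][:,:,::-1])
print(s["position"],s["tcp_rot"],s["joints"],c["hand_eye"],c["intrinsics"])
E
```

```text
clock: 1.35
position: [0.4951, -0.3332, 0.3107]
tcp_rot: [-3.142, 0.001, -0.22]
force: [0.7, 0.2, -0.1]
gripper_width: 0.0858
gripper_force: 0.0
[ 0.49505545 -0.33323604  0.31071409] [-3.14155676e+00  1.18603941e-03 -2.20245716e-01] [-7.24251817e-01  1.14269440e-01  1.49862120e+00 -5.41804732e-04
  1.52975792e+00  1.06681276e+00] [[ 2.51042789e-04 -9.54207955e-01 -2.99143970e-01  7.57877734e-02]
 [ 9.99999090e-01  6.35959561e-04 -1.18937752e-03  5.69919663e-04]
 [ 1.32515696e-03 -2.99143399e-01  9.54207247e-01 -1.41920598e-01]
 [ 0.00000000e+00  0.00000000e+00  0.00000000e+00  1.00000000e+00]] [[276.81747457   0.         255.04263198]
 [  0.         276.81747457 189.31222928]
 [  0.           0.           1.        ]]
```

View pics/w1.png

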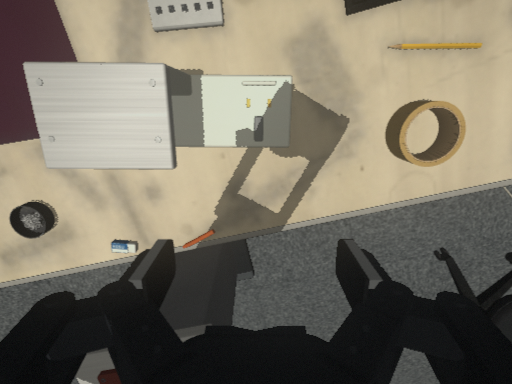

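The wrist view shows the plate's right corners at about (292,75) and (289,148), and the key at (259,128). The hood's corners are about (25,64), (168,62), (175,168) and (46,169). I'll use these to fix the light's pose.

```bash
cat >> h.py <<'E'
from scipy.spatial.transform import Rotation as Ro
def wcam(s,c):
    T=np.eye(4);T[:3,:3]=Ro.from_euler("xyz",s["tcp_rot"]).as_matrix();T[:3,3]=s["position"]
    M=np.linalg.inv(T@c["hand_eye"]);return dict(c,R=M[:3,:3],t=M[:3,3])
E
python3 - <<'E'
from h import *
s,c=pickle.load(open("w1.pkl","rb"));W=wcam(s,c);T=pickle.load(open("cap0.pkl","rb"))["top"]
im=c["pixels"].astype(int)
# key: dark blob on plate near 259,128
g=cv2.cvtColor(c["pixels"],cv2.COLOR_RGB2GRAY)
print(g[110:150:2,245:275:2])
def pr(W,pts,z):
    for p in pts: print(p,onz(W,p,z).round(4))
print("hood");pr(W,[(25,64),(168,62),(175,168),(46,169)],.138)
print("plate");pr(W,[(292,75),(289,148)],.012)
print("key");pr(W,[(259,128)],.022)
E
```

```text
[[217 216 216 216 217 217 216 217 217 217 181 120 120 117 118]
 [217 216 216 217 217 217 217 216 216 216 119 121 120 119 119]
 [216 215 216 218 217 216 216 217 217 172 120 118 118 119 119]
 [216 216 217 216 217 133 100  93 108 116 118 119 118 118 117]
 [216 217 217 217 200 127 139 132 101 100 118 119 119 117 117]
 [216 217 217 216 201 126 139 133  76 100 118 119 118 118 117]
 [216 217 217 216 198 127 138 107  76  99 119 119 118 118 118]
 [217 217 217 216 186 126 133  78  75  99 118 118 118 117 117]
 [216 217 217 217 186 126 116  76  75  99 118 117 118 117 117]
 [171 120 203 216 176 127  76  77  76  98 117 118 116 117 117]
 [119 119 118 164 175  95  75  76  74  97 118 116 117 117 116]
 [119 118 118 119 106  75  77  75  74  97 117 117 116 116 115]
 [118 119 118 119 105  75  76  75  74  97 117 116 118 116 117]
 [119 118 118 118 106  75  76  75  72 101 116 115 115 116 116]
 [119 119 119 119 106  74  74  75  73 102 117 116 116 115 116]
 [119 118 118 117 117  75  75  74  73 110 117 116 116 115 116]
 [117 119 117 119 117 118 118 116 117 116 116 117 116 116 116]
 [117 116 117 117 116 116 117 117 116 117 116 115 117 117 116]
 [143 104 101 100 102 102 102 101 102 109 102 104 106 101 101]
 [188 150 108 105 107 107 107 105 106 154 182 184 154 104 103]]
hood
(25, 64) [ 0.6586 -0.1239  0.138 ]
(168, 62) [ 0.6278 -0.2702  0.138 ]
(175, 168) [ 0.5182 -0.2431  0.138 ]
(46, 169) [ 0.5498 -0.096   0.138 ]
plate
(292, 75) [ 0.5946 -0.4114  0.012 ]
(289, 148) [ 0.4894 -0.3874  0.012 ]
key
(259, 128) [ 0.5312 -0.3475  0.022 ]
```

```bash
cat > fit.py <<'E'
from h import *
def fit(A,B):
    A=np.array(A,float);B=np.array(B,float);a=A-A.mean(0);b=B-B.mean(0)
    th=np.arctan2((a[:,0]*b[:,1]-a[:,1]*b[:,0]).sum(),(a*b).sum())
    R=np.array([[np.cos(th),-np.sin(th)],[np.sin(th),np.cos(th)]]);o=B.mean(0)-R@A.mean(0)
    return th,R,o,(B-(A@R.T+o))
E
python3 - <<'E'
from fit import *
s,c=pickle.load(open("w1.pkl","rb"));W=wcam(s,c);T=pickle.load(open("cap0.pkl","rb"))["top"]
L=np.array([(40,150),(40,0),(-75,0),(-75,150),(40,-150),(-68,-150),(-38,-100)])/1e3
Z=[.138]*4+[.012,.012,.022]
wp=[(25,64),(168,62),(175,168),(46,169),(292,75),(289,148),(259,128)]
tp=[tuple((np.array(p)-[370,0])/4.+[230,125]) for p in[(430,25),(607,65),(578,197),(400,158),(767,130),(743,246),(697,203)]]
for C,p in((W,wp),(T,tp)):
    th,R,o,e=fit(L,[onz(C,q,z)[:2] for q,z in zip(p,Z)]);print(np.degrees(th),th,o,"\n",(e*1e3).round(1).tolist())
    for n,q in dict(seat=(-.02,-.1),lip=(-.075,.075),pad=(-.060,.075)).items(): print(n,R@q+o)
E
```

```text
-12.903556376752457 -0.22520954399104026 [ 0.58922369 -0.25893108] 
 [[-3.1, -2.3], [-0.4, -2.4], [2.0, -1.0], [0.2, -0.0], [-0.1, 2.7], [-0.0, 2.6], [1.4, 0.4]]
seat [ 0.54739768 -0.3519396 ]
lip [ 0.53286594 -0.16907673]
pad [ 0.54748715 -0.17242639]
-12.517112553087753 -0.2184648268940948 [ 0.5879651  -0.25675742] 
 [[-2.4, -2.8], [-3.2, 1.7], [2.3, 0.9], [1.7, -4.0], [-0.7, 2.5], [3.1, 1.9], [-0.8, -0.2]]
seat [ 0.54676736 -0.35004593]
lip [ 0.53100259 -0.16728523]
pad [ 0.54564606 -0.1705362 ]
```

```bash
python3 -m handwheel '[[1,-3,36,0,0.023],[1,-3,36,0,0.023],[1,-3,36,0,0.023],[1,-3,36,0,0.023],[1,-3,36,0,0.023],[1,-3,36,0,0.023],[1,-3,36,0,0.023],[1,-3,36,0,0.023],[1,-3,36,-7,0.023],[1,-3,36,-7,0.023],[1,-3,36,-7,0.023],[1,-3,36,-7,0.023],[1,-3,36,-7,0.023],[1,-3,36,-7,0.023],[1,-2,36,-7,0.023],[1,-2,30,-7,0.02],[1,0,0,0,0],[1,0,0,0,0],[1,0,0,0,0]]'; python3 - <<'E'
from station import read_state,capture
import cv2,numpy as np,pickle
s=read_state();c=capture("wrist");pickle.dump((s,c),open("w2.pkl","wb"));cv2.imwrite("pics/w2.png",c["pixels"][:,:,::-1])
print(s["position"],s["tcp_rot"],s["joints"])
E
```

```text
clock: 2.98
position: [0.4498, 0.2357, 0.2553]
tcp_rot: [3.141, 0.0, 0.143]
force: [-0.1, -0.6, -0.5]
gripper_width: 0.0853
gripper_force: 0.0
[0.44977958 0.23565458 0.25525414] [3.14084603e+00 1.87010847e-04 1.42805427e-01] [ 3.27658046e-01 -7.84700543e-02  1.79668255e+00 -7.07165631e-04
  1.42370125e+00  1.75575263e+00]
```

View pics/w2.png

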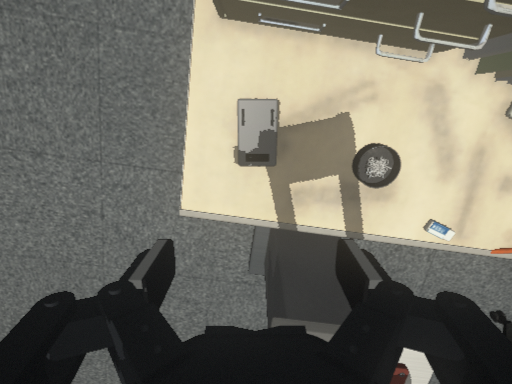

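The pack is at about (238–278, 99–165). It is nearly aligned with the image, with its ridge end at (257,158) towards the robot.

```bash
python3 - <<'E'
from fit import *
s,c=pickle.load(open("w2.pkl","rb"));W=wcam(s,c)
L=np.array([(42,25),(42,-25),(-42,-25),(-42,25)])/1e3
th,R,o,e=fit(L,[onz(W,q,.046)[:2] for q in [(238,99),(278,99),(277,165),(238.5,165)]])
print(th,o,(e*1e3).round(1))
cv2.imwrite("pics/w2c.png",cv2.resize(c["pixels"][85:180,220:300,::-1],None,fx=6,fy=6,interpolation=2))
g=cv2.cvtColor(c["pixels"],cv2.COLOR_RGB2GRAY);print(g[90:104:1,250]);print(g[158:172,270]);print(g[110,230:285]);print(g[120,230:250]);print(g[160,230:285])
E
```

```text
0.14248591939912608 [0.48911416 0.23771598] [[-1.3 -1.1]
 [-1.5  0.7]
 [ 1.4  0.3]
 [ 1.4  0.1]]
[214 214 213 213 214 213 212 205 164 121 147 165 164 164]
[ 84  84  83  84  83  85  83  81  94 117 116 116 118 117]
[216 216 214 212 210 207 192 150 139 159 167 136  86  87 131 165 165 164
 164 163 163 163 163 163 161 162 162 161 161 160 160 159 159 157 159 158
 157 157 157 156 128  80  79  84 124 149 131 111 111 159 199 207 207 208
 207]
[212 210 209 209 208 207 206 172 133 157 167 135  86  91 127 157 163 162
 162 162]
[219 218 216 217 181 123 123 111  91  88  89  88  89  88  88  80  64  62
  60  59  60  60  59  59  59  58  58  58  58  57  56  56  57  55  55  55
  55  55  61  74  83  83  83  85  82  78  94 112 112 112 113 114 114 115
 116]
```

View pics/w2c.png

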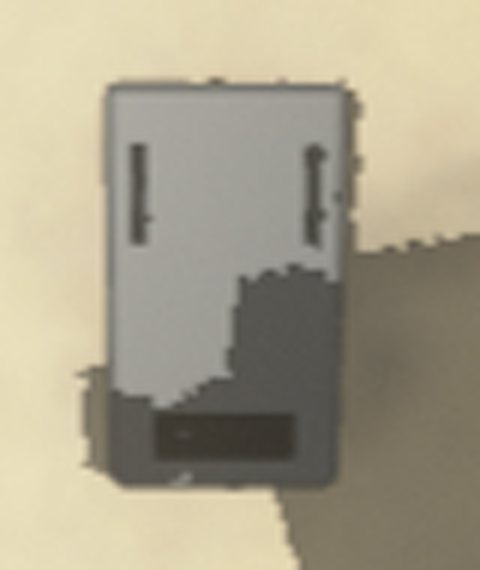

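The crop confirms the pack's edges, aligned with the tool to within about 1°. Next I descend and grip.

```bash
python3 -m handwheel '[[1,20,1,0,0],[1,19,1,-20,0],[1,0,0,-35,0],[1,0,0,-35,0],[1,0,0,-35,0],[1,0,0,-35,0],[1,0,0,-35,0],[1,0,0,-25,0],[1,0,0,-17,0],[1,0,0,0,0],[1,0,0,0,0],[0.3,0,0,0,0],[0.3,0,0,0,0],[0.3,0,0,0,0],[0.3,0,0,0,0],[0.3,0,0,0,0],[0.3,0,0,0,0],[0.3,0,0,0,0]]' 60
```

```text
clock: 4.53
position: [0.4903, 0.2392, 0.0205]
tcp_rot: [-3.141, -0.004, 0.144]
force: [-0.7, -0.9, 7.0]
gripper_width: 0.049
gripper_force: 64.2
```

```bash
python3 -m handwheel '[[0.3,0,0,8,0],[0.3,0,0,25,0],[0.3,0,0,35,0],[0.3,0,0,35,0],[0.3,0,0,35,0],[0.3,0,-20,35,-0.02],[0.3,0,-30,30,-0.022],[0.3,0,-36,20,-0.022],[0.3,0,-36,0,-0.022],[0.3,4,-36,0,-0.022],[0.3,4,-36,0,-0.022],[0.3,4,-36,0,-0.022],[0.3,4,-36,0,-0.022],[0.3,4,-36,0,-0.022],[0.3,4,-36,0,-0.022],[0.3,4,-36,0,-0.022],[0.3,4,-36,0,-0.022],[0.3,4,-36,0,-0.022],[0.3,4,-36,0,-0.022],[0.3,4,-36,0,-0.022]]'
python3 -m handwheel '[[0.3,5,-36,0,-0.022],[0.3,5,-30,0,-0.021],[0.3,5,-20,0,-0.015],[0.3,0,0,0,0],[0.3,0,0,0,0],[0.3,0,0,0,0],[0.3,0,0,0,0]]'; python3 - <<'E'
from station import read_state,capture
import cv2,numpy as np,pickle
s=read_state();c=capture("wrist");pickle.dump((s,c),open("w3.pkl","wb"));cv2.imwrite("pics/w3.png",c["pixels"][:,:,::-1])
print(s["position"],s["tcp_rot"],s["joints"],s["force"])
E
```

```text
clock: 6.2
position: [0.532, -0.2801, 0.2411]
tcp_rot: [-3.141, 0.0, -0.185]
force: [1.4, -0.1, -1.4]
gripper_width: 0.0487
gripper_force: 63.1
clock: 6.78
position: [0.5474, -0.3633, 0.2409]
tcp_rot: [-3.141, 0.0, -0.241]
force: [-0.4, 0.3, -2.5]
gripper_width: 0.0491
gripper_force: 63.1
[ 0.54744308 -0.36329165  0.24087478] [-3.14102155e+00  3.97137599e-04 -2.40893975e-01] [-7.05975659e-01  2.90830933e-01  1.42431409e+00  3.35795407e-04
  1.42705873e+00  1.10566655e+00] [-0.38241457  0.25951096 -2.45749872]
```

View pics/w3.png

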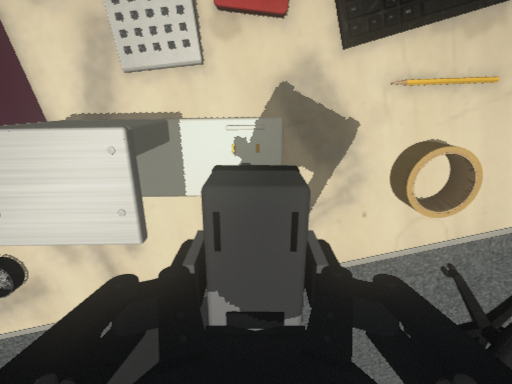

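The wrist view shows the pack held straight in the gripper. The ledge is at about (226–264, 127), the plate's back right corner at (282,118), and the contact marks at (235,148) and (258,148). I'll refine the ledge and the pack edges from pixel profiles.

```bash
python3 - <<'E'
from fit import *
s,c=pickle.load(open("w3.pkl","rb"));W=wcam(s,c)
g=cv2.cvtColor(c["pixels"],cv2.COLOR_RGB2GRAY)
print(g[116:138,240]);print(g[116:138,230]);
for r in (124,125,126,127,128,129):print(r,g[r,222:270])
print("pack");
for r in(200,230):print(g[r,196:216],g[r,296:316])
print(g[158:192,255])
s1,c1=pickle.load(open("w1.pkl","rb"));W1=wcam(s1,c1);g1=cv2.cvtColor(c1["pixels"],cv2.COLOR_RGB2GRAY)
print("w1 ledge");
for r in range(78,90):print(r,g1[r,236:282])
E
```

```text
[199 158 176 212 228 232 232 232 224 172 219 230 224 207 233 232 232 232
 232 232 223 131]
[203 145 169 208 227 232 233 233 222 151 216 231 226 202 208 232 232 233
 232 232 232 233]
124 [232 232 232 233 229 225 225 223 222 222 222 223 224 224 224 223 223 224
 224 225 224 223 224 224 224 224 224 224 225 224 224 224 223 189 129 129
 128 128 127 123 121 127 128 130 129 128 129 128]
125 [232 232 233 231 212 179 170 158 151 143 144 153 163 165 159 149 149 161
 172 174 165 160 164 165 165 167 169 169 169 172 173 175 156 124 123 124
 123 124 124 124 123 119 122 130 129 128 128 128]
126 [233 232 233 219 205 217 216 216 216 216 218 217 218 218 218 219 219 219
 219 220 220 221 221 221 221 221 222 222 222 222 222 224 201 149 135 134
 133 132 133 132 133 126 124 129 128 129 129 128]
127 [233 232 232 220 217 231 231 231 231 231 231 231 230 231 231 230 230 230
 230 230 230 230 230 229 229 228 229 229 229 229 229 224 219 186 130 130
 130 130 129 130 127 121 120 127 128 129 129 128]
128 [232 232 233 222 215 225 226 225 226 226 226 226 225 226 225 225 225 225
 224 224 224 223 223 222 223 222 222 222 
[... 2358 characters left out ...]
 217 217 217
 217 217 218 216 216 217 217 217 217 217 217 217 217 217 217 217 217 217
 217 217 217 217 216 217 216 216 211 172]
87 [216 216 216 216 216 217 216 217 216 216 217 217 218 217 217 217 218 217
 217 217 217 217 217 217 217 217 217 217 216 217 217 217 217 217 217 217
 217 217 217 217 217 217 212 204 171 120]
88 [216 216 216 216 216 216 217 217 216 217 217 218 217 217 217 217 217 218
 217 217 217 218 217 217 217 217 217 218 217 217 217 217 218 217 217 217
 218 217 217 217 217 218 181 120 120 120]
89 [216 216 216 218 217 216 217 217 217 216 216 217 218 217 218 218 217 217
 216 216 217 217 217 217 217 217 217 218 217 218 216 218 217 217 217 217
 217 217 216 217 217 211 172 120 119 122]
```

```bash
python3 - <<'E'
from fit import *
s,c=pickle.load(open("w3.pkl","rb"));W=wcam(s,c)
s1,c1=pickle.load(open("w1.pkl","rb"));W1=wcam(s1,c1)
yaw=-.222;R=np.array([[np.cos(yaw),-np.sin(yaw)],[np.sin(yaw),np.cos(yaw)]])
l1=onz(W1,(258.9,83),.018)[:2];l3=onz(W,(244.8,127),.018)[:2]
a,b=onz(W1,(241.5,83.5),.018),onz(W1,(276,82.5),.018);print("ledge len/yaw w1",np.linalg.norm(a-b),np.arctan2(*(a-b)[:2][::-1])-np.pi/2)
a,b=onz(W,(225.5,127.5),.018),onz(W,(264,126.5),.018);print("w3",np.linalg.norm(a-b),np.arctan2(*(a-b)[:2][::-1])-np.pi/2)
print("seat from ledge",l1-R@[.048,0],l3-R@[.048,0])
zt=s["position"][2]-.0205+.046
print("pack edges row230",[onz(W,(u,230),zt) for u in(203.5,308)],"TCP",s["position"],s["tcp_rot"])
print("front edge row165",onz(W,(255,165),zt-.0),onz(W,(255,170),zt), onz(W,(255,186),zt))
E
```

```text
ledge len/yaw w1 0.05066512273584381 -0.1929733864079637
w3 0.04970103094195891 -0.2150748174177728
seat from ledge [ 0.54732092 -0.35063057] [ 0.54803716 -0.35074533]
pack edges row230 [array([ 0.57203321, -0.3452735 ,  0.26637478]), array([ 0.56056953, -0.39217346,  0.26637478])] TCP [ 0.54744308 -0.36329165  0.24087478] [-3.14102155e+00  3.97137599e-04 -2.40893975e-01]
front edge row165 [ 0.59613037 -0.37569797  0.26637478] [ 0.59399438 -0.37517369  0.26637478] [ 0.58699701 -0.37345619  0.26637478]
```

```bash
python3 -m handwheel '[[0.3,1.5,12.8,0,0.019],[0.3,0,0,-35,0],[0.3,0,0,-35,0],[0.3,0,0,-35,0],[0.3,0,0,-35,0],[0.3,0,0,-25,0],[0.3,0,0,-16,0],[0.3,0,0,0,0],[0.3,0,0,0,0],[0.3,0,0,0,0]]'
```

```text
clock: 7.67
position: [0.5502, -0.3518, 0.0618]
tcp_rot: [3.141, -0.002, -0.222]
force: [0.6, 0.1, -0.8]
gripper_width: 0.0487
gripper_force: 63.1
```

```bash
python3 -m handwheel '[[0.3,-1.3,1.2,-8,0],[0.3,0,0,-8,0],[0.3,0,0,0,0],[0.3,0,0,0,0],[0.3,0,0,0,0]]'; python3 -m handwheel '[[0.3,0,0,-3,0],[0.3,0,0,-2,0],[0.3,0,0,-2,0],[0.3,0,0,0,0]]'
```

```text
clock: 8.08
position: [0.5476, -0.3507, 0.0438]
tcp_rot: [-3.142, -0.0, -0.223]
force: [0.0, -0.4, -1.6]
gripper_width: 0.0486
gripper_force: 63.1
clock: 8.42
position: [0.5473, -0.3504, 0.0361]
tcp_rot: [-3.141, 0.001, -0.223]
force: [-0.7, 0.3, -2.2]
gripper_width: 0.0489
gripper_force: 63.1
```

Below the key's top with no contact force, so the notch is over the key. I'll go the rest of the way down.

```bash
python3 -m handwheel '[[0.3,0,0,-1.5,0],[0.3,0,0,-1.5,0],[0.3,0,0,-1,0],[0.3,0,0,0,0]]'
```

```text
clock: 8.75
position: [0.5477, -0.3507, 0.0328]
tcp_rot: [3.142, -0.0, -0.223]
force: [-0.1, -0.8, -2.1]
gripper_width: 0.0487
gripper_force: 63.3
```

```bash
python3 -m handwheel '[[0.3,0,0,-0.8,0],[0.3,0,0,-0.8,0],[0.3,0,0,0,0]]'
```

```text
clock: 9.0
position: [0.5478, -0.3508, 0.0326]
tcp_rot: [3.141, -0.0, -0.223]
force: [-4.2, 2.7, 7.6]
gripper_width: 0.049
gripper_force: 64.3
```

Contact at the expected seated height (0.0326). Releasing.

```bash
python3 -m handwheel '[[0.8,0,0,0,0],[0.8,0,0,0,0],[0.8,0,0,0,0],[0.8,0,0,0,0],[0.8,0,0,0,0],[0.8,0,0,20,0],[0.8,0,0,35,0],[0.8,0,0,35,0],[0.8,0,0,35,0],[0.8,-10,0,35,0],[0.8,-20,0,20,0],[0.8,-20,0,0,0],[0.8,0,0,0,0],[0.8,0,0,0,0]]'; python3 - <<'E'
from station import read_state,capture
import cv2,numpy as np,pickle
s=read_state();c=capture("wrist");b=capture("scene");pickle.dump((s,c,b),open("w4.pkl","wb"))
o=np.zeros((600,800,3),np.uint8)
o[:384,:512]=c["pixels"][:,:,::-1];k=cv2.resize(b["pixels"][150:240,245:345,::-1],None,fx=2.8,fy=2.8,interpolation=2);o[:k.shape[0],515:515+k.shape[1]]=k
k=cv2.resize(c["pixels"][100:200,200:330,::-1],None,fx=2,fy=2);o[390:590,0:260]=k
cv2.imwrite("pics/w4.png",o)
print(s["position"],s["tcp_rot"],s["joints"],s["force"])
E
```

```text
clock: 10.17
position: [0.4972, -0.3508, 0.2115]
tcp_rot: [3.141, -0.001, -0.224]
force: [0.0, 1.1, -0.7]
gripper_width: 0.0685
gripper_force: 0.0
[ 0.49723717 -0.35083365  0.2115422 ] [ 3.14133953e+00 -7.31669663e-04 -2.24285129e-01] [-7.44053328e-01  1.94952446e-01  1.59354965e+00  1.47213343e-04
  1.35232980e+00  1.05099637e+00] [ 0.03149409  1.1107929  -0.7238806 ]
```

View pics/w4.png

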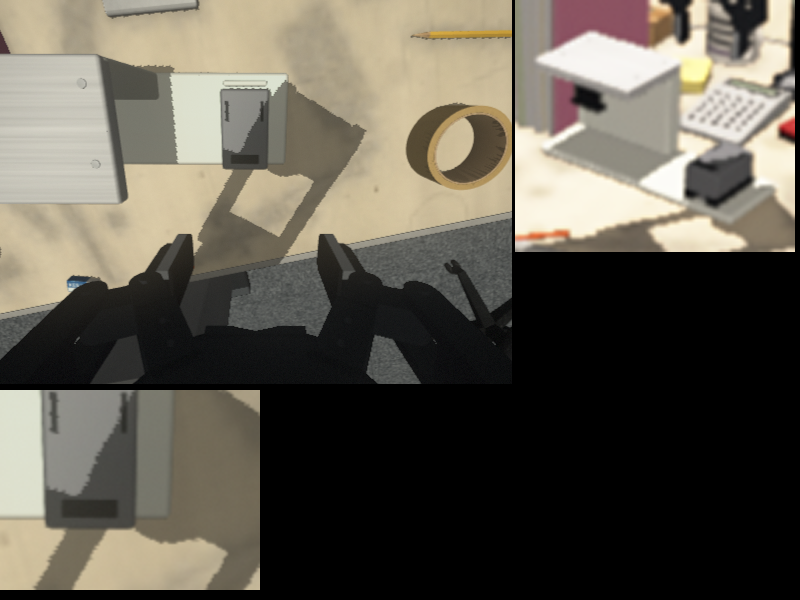

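The pictures show the pack seated flat, aligned with the plate and just in front of the ledge. For the paddle the fingers must be tilted, but rows only turn about z. The arm's own reach limit may tilt the tool, since an out-of-reach pose is only approached. I'll raise the closed gripper into free space and try that with small steps, checking the partition height first.

```bash
python3 - <<'E'
from h import *
d=pickle.load(open("cap0.pkl","rb"))
for z in(0,.2,.3,.4,.5):print(z,proj(d["scene"],(.93,-.1,z)),proj(d["top"],(.93,-.1,z)))
E
python3 -m handwheel '[[0.4,-5,15,40,0],[0,-5,15,40,0],[0,-5,15,40,0],[0,0,15,40,0],[0,0,15,40,0],[0,0,15,40,0],[0,0,15,40,0],[0,0,10,40,0],[0,0,10,20,0],[0,0,0,0,0],[0,0,0,0,0]]'; python3 -c "
from station import read_state;print(read_state()['joints'])"
```

```text
0 [294.62959957 167.53972533] [240.93870153  66.43414575]
0.2 [295.68887539 123.09748763] [237.31514879  41.70865016]
0.3 [296.25453565  99.36504041] [235.08067897  26.4616322 ]
0.4 [296.84643909  74.53155238] [232.46936319   8.64318672]
0.5 [297.46645538  48.51858156] [229.37708881 -12.45710408]
clock: 11.18
position: [0.4842, -0.2282, 0.5443]
tcp_rot: [3.141, -0.002, -0.222]
force: [-0.1, -0.6, -0.6]
gripper_width: 0.0003
gripper_force: 0.0
[-5.87842492e-01  2.40067254e-03  1.18656156e+00  1.17067638e-04
  1.95037788e+00  1.20456873e+00]
```

```bash
python3 -m handwheel '[[0,25,-5,30,0],[0,25,-5,30,0],[0,25,-5,30,0],[0,25,-5,30,0],[0,25,-5,30,0],[0,0,0,0,0]]'; python3 -c "
from station import read_state;print(read_state()['joints'].round(3))"; python3 -m handwheel '[[0,25,-5,30,0],[0,25,-5,30,0],[0,25,-5,30,0],[0,25,-5,30,0],[0,0,0,0,0]]'; python3 -c "
from station import read_state;print(read_state()['joints'].round(3))"
```

```text
clock: 11.68
position: [0.5921, -0.2535, 0.6657]
tcp_rot: [-3.141, 0.002, -0.223]
force: [0.6, -0.3, -1.4]
gripper_width: 0.0003
gripper_force: 0.0
[-0.527  0.502  0.335  0.     2.307  1.267]
clock: 12.1
position: [0.6123, -0.2414, 0.6997]
tcp_rot: [3.13, -0.07, -0.222]
force: [-1.3, 0.9, 0.5]
gripper_width: -0.0
gripper_force: 0.0
[-0.499  0.61   0.093  0.012  2.368  1.302]
```

The tool is starting to tilt forward at the reach limit. I'll continue pushing outward and up.

```bash
python3 -m handwheel '[[0,35,-8,20,0],[0,35,-8,20,0],[0,35,-8,20,0],[0,35,-8,20,0],[0,35,-8,20,0],[0,35,-8,20,0],[0,0,0,0,0]]'; python3 -c "
from station import read_state;print(read_state()['joints'].round(3))"
```

```text
clock: 12.68
position: [0.6972, -0.2438, 0.6719]
tcp_rot: [3.113, -0.202, -0.219]
force: [-0.1, 0.1, -0.8]
gripper_width: 0.0
gripper_force: 0.0
[-0.451  0.661  0.095  0.022  2.182  1.356]
```

```bash
python3 -m handwheel '[[0,10,-2,40,0],[0,10,-2,40,0],[0,10,-2,40,0],[0,10,-2,40,0],[0,10,-2,40,0],[0,10,-2,40,0],[0,10,-2,40,0],[0,10,-2,40,0],[0,0,0,0,0]]'; python3 -c "
from station import read_state;print(read_state()['joints'].round(3))"
```

```text
clock: 13.43
position: [0.6293, -0.2101, 0.8009]
tcp_rot: [3.089, -0.39, -0.212]
force: [-0.1, 1.0, 0.2]
gripper_width: -0.0
gripper_force: 0.0
[-0.463  0.481  0.088  0.053  2.18   1.369]
```

```bash
python3 -m handwheel '[[0,25,-5,32,0],[0,25,-5,32,0],[0,25,-5,32,0],[0,25,-5,32,0],[0,25,-5,32,0],[0,25,-5,32,0],[0,25,-5,32,0],[0,0,0,0,0]]'; python3 -c "
from station import read_state;print(read_state()['joints'].round(3))"
```

```text
clock: 14.1
position: [0.6863, -0.2091, 0.8263]
tcp_rot: [3.068, -0.565, -0.199]
force: [0.1, 0.0, -0.3]
gripper_width: -0.0004
gripper_force: 0.0
[-0.429  0.483  0.089  0.055  2.002  1.4  ]
```

```bash
python3 -m handwheel '[[0,25,-5,32,0],[0,25,-5,32,0],[0,25,-5,32,0],[0,25,-5,32,0],[0,0,0,0,0],[0,-20,0,-35,0],[0,-20,0,-35,0],[0,-20,0,-35,0],[0,-20,0,-35,0],[0,0,0,0,0],[0,0,0,0,0]]'; python3 -c "
from station import read_state;s=read_state();print(s['joints'].round(3))
from scipy.spatial.transform import Rotation as R
print(R.from_euler('xyz',s['tcp_rot']).as_matrix().round(3))"
```

```text
clock: 15.02
position: [0.6711, -0.2125, 0.7654]
tcp_rot: [3.056, -0.662, -0.19]
force: [0.0, 0.7, 1.4]
gripper_width: -0.0003
gripper_force: 0.0
[-0.456  0.084  0.8    0.078  1.595  1.363]
[[ 0.775 -0.24   0.585]
 [-0.149 -0.968 -0.2  ]
 [ 0.615  0.068 -0.786]]
```

The tilt (38° forward) is held after backing off. I'll move back and down to in front of the hood, turning +0.1 to line up with the light's x axis.

```bash
python3 -m handwheel '[[0,-30,8,-20,0.014],[0,-30,8,-20,0.014],[0,-30,8,-20,0.014],[0,-30,8,-20,0.014],[0,-30,8,-20,0.014],[0,-30,8,-20,0.014],[0,-30,8,-20,0.014],[0,-20,4,-30,0.012],[0,0,0,-40,0],[0,0,0,-40,0],[0,0,0,-40,0],[0,0,0,-40,0],[0,0,0,-40,0],[0,0,0,-40,0],[0,0,0,-40,0],[0,0,0,0,0],[0,0,0,0,0],[0,0,0,0,0]]'; python3 - <<'E'
from station import read_state,capture
import cv2,numpy as np,pickle
s=read_state();c=capture("wrist");pickle.dump((s,c),open("w5.pkl","wb"));cv2.imwrite("pics/w5.png",c["pixels"][:,:,::-1])
from scipy.spatial.transform import Rotation as R
print(s['joints'].round(3),R.from_euler('xyz',s['tcp_rot']).as_matrix().round(3))
E
```

```text
clock: 16.52
position: [0.4436, -0.1539, 0.3292]
tcp_rot: [3.046, -0.679, -0.074]
force: [0.2, 0.2, 1.0]
gripper_width: 0.0
gripper_force: 0.0
[-0.729 -0.823  2.304  0.356  1.068  0.872] [[ 0.776 -0.133  0.616]
 [-0.057 -0.988 -0.141]
 [ 0.628  0.074 -0.775]]
```

```bash
python3 -m handwheel '[[0,14,-1,-20,0],[0,13,-1,-30,0],[0,0,0,-30,0],[0,0,0,-30,0],[0,0,0,-30,0],[0,0,0,0,0],[0,0,0,0,0]]';python3 -c "
from station import read_state;s=read_state();print(s['joints'].round(3))"
```

```text
clock: 17.15
position: [0.4698, -0.1552, 0.1842]
tcp_rot: [3.052, -0.673, -0.077]
force: [0.6, -0.4, 0.6]
gripper_width: 0.0003
gripper_force: 0.0
[-0.668 -0.606  2.463  0.434  0.703  0.762]
```

```bash
python3 -m handwheel '[[0,12,-2,0,0],[0,8,-2,-20,0],[0,0,0,-30,0],[0,0,0,-30,0],[0,0,0,-20,0],[0,0,0,-19,0],[0,0,0,0,0],[0,0,0,0,0],[0,0,0,0,0]]';python3 - <<'E'
from station import read_state,capture
import cv2,numpy as np,pickle
s=read_state();print(s['joints'].round(3),s["force"].round(1))
c=capture("wrist");b=capture("scene");pickle.dump((s,c,b),open("w6.pkl","wb"))
o=np.zeros((384,800,3),np.uint8);o[:,:512]=c["pixels"][:,:,::-1]
k=cv2.resize(b["pixels"][150:246,245:341,::-1],None,fx=3,fy=3,interpolation=2);o[:288,512:]=k
cv2.imwrite("pics/w6.png",o)
E
```

```text
clock: 17.9
position: [0.4912, -0.1601, 0.0663]
tcp_rot: [3.049, -0.676, -0.076]
force: [-0.6, 0.9, 0.3]
gripper_width: 0.0004
gripper_force: 0.0
[-0.637 -0.231  2.485  0.816  0.356  0.343] [-0.6  0.9  0.3]
```

View pics/w6.png

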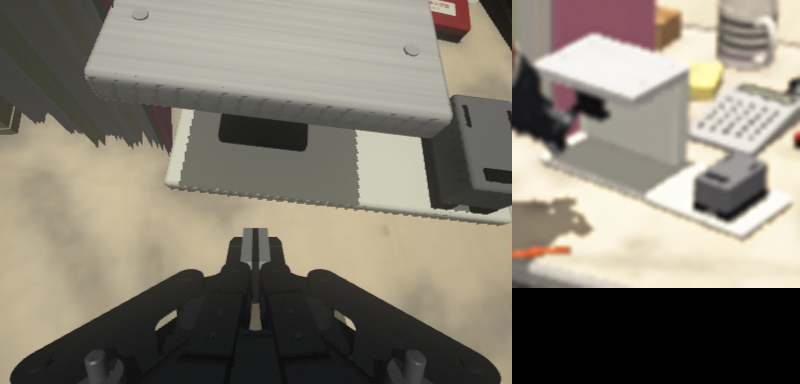

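The wrist view shows the paddle foot at (219–308, 112–151), with its lower front edge from about (221,143) to (306,151). The shut fingertips are at (256,228–240), and the scene view shows the gripper clear in front of the hood. I'll check the foot's position by ray.

```bash
python3 - <<'E'
from fit import *
s,c,b=pickle.load(open("w6.pkl","rb"));W=wcam(s,c)
O=np.array([.5893,-.2578]);y=-.2225;R=np.array([[np.cos(y),-np.sin(y)],[np.sin(y),np.cos(y)]])
for n,p,z in[("footL",(221,143),.086),("footR",(306,151),.086),("lipL",(88,94),.122),("lipR",(437,136),.122),("plateFL",(166,186),.012)]:
    P=onz(W,p,z)[:2];print(n,P,"light",R.T@(P-O))
X=Ro.from_euler("xyz",s["tcp_rot"]).as_matrix();print("tcp light",R.T@(s["position"][:2]-O),"corner off light",R.T@(X[:2,0]*.011),X[2,0]*.011, X.round(3).tolist())
print("TCP px",proj(W,s["position"]))
E
```

```text
footL [ 0.54516434 -0.14655874] light [-0.06759513  0.09875967]
footR [ 0.53545283 -0.19465638] light [-0.06645359  0.04970467]
lipL [ 0.55332632 -0.09087235] light [-0.07192259  0.15487442]
lipR [ 0.51836061 -0.24378848] light [-0.07228255 -0.00198798]
plateFL [ 0.55369205 -0.09965181] light [-0.06962852  0.1463921 ]
tcp light [-0.11721366  0.07362056] corner off light [0.00848521 0.00125618] 0.006886451393180445 [[0.778, -0.133, 0.615], [-0.059, -0.989, -0.139], [0.626, 0.072, -0.776]]
TCP px [254.61937354 240.62789069]
```

```bash
python3 -m handwheel '[[0,16,-3.5,0,0],[0,16,-3.5,0,0],[0,15,-3.5,0,0],[0,0,0,0,0],[0,0,0,0,0]]'; python3 -m handwheel '[[0,0,0,3,0],[0,0,0,3,0],[0,0,0,3,0],[0,0,0,0,0]]'; python3 -m handwheel '[[0,0,0,2,0],[0,0,0,2,0],[0,0,0,2,0],[0,0,0,0,0]]'
```

```text
clock: 18.42
position: [0.5366, -0.1692, 0.0641]
tcp_rot: [3.051, -0.674, -0.076]
force: [-0.6, -0.3, -0.4]
gripper_width: 0.0002
gripper_force: 0.0
clock: 18.75
position: [0.5354, -0.169, 0.0724]
tcp_rot: [3.052, -0.673, -0.077]
force: [0.1, 0.1, 0.2]
gripper_width: -0.0003
gripper_force: 0.0
clock: 19.08
position: [0.5347, -0.1682, 0.0767]
tcp_rot: [3.054, -0.67, -0.078]
force: [-1.6, -0.1, -2.3]
gripper_width: -0.0002
gripper_force: 1.2
```

Contact at z ≈ 0.0767. I'll push up about 8 mm more, until the stop.

```bash
python3 -m handwheel '[[0,0.5,0,2,0],[0,0.5,0,2,0],[0,0.5,0,2,0],[0,0,0,0,0]]'; python3 -m handwheel '[[0,0.3,0,2,0],[0,0.3,0,1.5,0],[0,0,0,0,0]]'
```

```text
clock: 19.42
position: [0.5353, -0.1681, 0.0816]
tcp_rot: [3.054, -0.668, -0.078]
force: [-9.6, -0.6, -2.3]
gripper_width: 0.0
gripper_force: 3.9
clock: 19.67
position: [0.535, -0.1679, 0.0839]
tcp_rot: [3.055, -0.666, -0.079]
force: [-6.2, -3.9, -8.4]
gripper_width: -0.0002
gripper_force: 4.6
```

```bash
python3 -m handwheel '[[0,-1,0,0,0],[0,-1,0,0,0],[0,0,0,0,0]]'; python3 -m handwheel '[[0,0,0,1.5,0],[0,0,0,1.5,0],[0,0,0,0,0]]'
```

```text
clock: 19.92
position: [0.5342, -0.1675, 0.0853]
tcp_rot: [3.055, -0.668, -0.078]
force: [-12.7, 2.6, 0.4]
gripper_width: 0.0002
gripper_force: 6.6
clock: 20.17
position: [0.5339, -0.1671, 0.0879]
tcp_rot: [3.056, -0.667, -0.078]
force: [-8.7, 2.2, -3.7]
gripper_width: -0.0001
gripper_force: 4.6
```

```bash
python3 - <<'E'
from station import read_state,capture
import cv2,numpy as np,pickle
s=read_state();c=capture("wrist");b=capture("scene");pickle.dump((s,c,b),open("w7.pkl","wb"))
o=np.zeros((600,800,3),np.uint8)
k=cv2.resize(c["pixels"][60:260,120:390,::-1],None,fx=2.4,fy=2.4,interpolation=2);o[:480,:648]=k
k=cv2.resize(b["pixels"][165:205,258:308,::-1],None,fx=3,fy=3,interpolation=2);o[480:600,650:800]=k
cv2.imwrite("pics/w7.png",o)
E
```

```text
(no output)
```

View pics/w7.png

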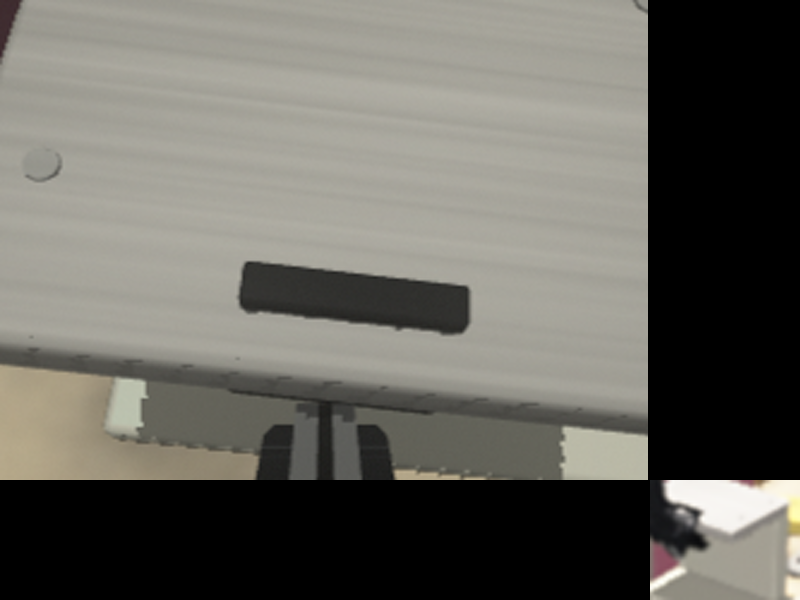

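The view shows the fingertips at about crop (325,405), right at the foot's lower front edge, a thin black line from (232,390) to (432,410). A dark strip has also appeared on the hood's top. I'll get both heights by ray.

```bash
python3 - <<'E'
from fit import *
O=np.array([.5893,-.2578]);y=-.2225;R=np.array([[np.cos(y),-np.sin(y)],[np.sin(y),np.cos(y)]])
def onx(W,p,x): # ray onto light plane x
    o,d=ray(W,p);o2=R.T@(o[:2]-O);d2=R.T@d[:2];k=(x-o2[0])/d2[0];return np.r_[o2+k*d2,o[2]+k*d[2]].round(4)
s,c,b=pickle.load(open("w7.pkl","rb"));W=wcam(s,c)
f=lambda u,v:(120+u/2.4,60+v/2.4)
for p in[(232,390),(432,411)]:print("foot edge",onx(W,f(*p),-.067))
for x in[(0,364),(640,433)]:print("lip low edge",onx(W,f(*x),-.072))
for p in[(245,262),(468,287),(466,332),(240,306)]:
    P=onz(W,f(*p),.138);print("strip",(R.T@(P[:2]-O)).round(4))
s6,c6,_=pickle.load(open("w6.pkl","rb"));W6=wcam(s6,c6)
print("before",onx(W6,(221,143),-.067),onx(W6,(306,151),-.067))
print(c["pixels"][180,270],c["pixels"][150,270],"tcp",R.T@(s["position"][:2]-O),s["position"][2])
E
```

```text
foot edge [-0.067   0.0988  0.0925]
foot edge [-0.067   0.0513  0.0927]
lip low edge [-0.072   0.1431  0.1144]
lip low edge [-0.072   0.0122  0.1134]
strip [-0.0546  0.0953]
strip [-0.0546  0.0551]
strip [-0.0633  0.0553]
strip [-0.0631  0.095 ]
before [-0.067   0.0989  0.085 ] [-0.067   0.0499  0.0869]
[46 47 44] [170 168 158] tcp [-0.07408025  0.07625626] 0.08788971475774324
```

The foot has risen about 6.6 mm, but the tip has drifted back towards the foot's front edge. I'll drop, move 7 mm further under, and push up again until the stop force shows.

```bash
python3 -m handwheel '[[0,0,0,-4,0],[0,0,0,-4,0],[0,0,0,-3,0],[0,3.5,-1,0,0],[0,4,-1,0,0],[0,0,0,0,0],[0,0,0,0,0]]'; python3 -m handwheel '[[0,0,0,2,0],[0,0,0,2,0],[0,0,0,2,0],[0,0,0,0,0],[0,0,0,0,0]]'
```

```text
clock: 20.85
position: [0.5389, -0.1678, 0.074]
tcp_rot: [3.059, -0.663, -0.079]
force: [-19.6, 2.4, -2.9]
gripper_width: 0.0001
gripper_force: 8.8
clock: 21.27
position: [0.5388, -0.1678, 0.0798]
tcp_rot: [3.059, -0.662, -0.079]
force: [-17.8, 2.2, -7.2]
gripper_width: 0.0002
gripper_force: 8.7
```

```bash
python3 -m handwheel '[[0,-1,0,2,0],[0,-1,0,2,0],[0,0,0,0,0],[0,0,0,0,0]]'; python3 -m handwheel '[[0,-1,0,2,0],[0,-0.5,0,2,0],[0,0,0,0,0],[0,0,0,0,0]]'
```

```text
clock: 21.6
position: [0.5365, -0.1668, 0.0829]
tcp_rot: [3.061, -0.66, -0.079]
force: [-9.3, 2.8, -14.1]
gripper_width: -0.0002
gripper_force: 8.0
clock: 21.93
position: [0.5346, -0.1662, 0.0868]
tcp_rot: [3.062, -0.66, -0.078]
force: [-23.5, 7.0, -1.5]
gripper_width: -0.0002
gripper_force: 12.1
```

```bash
cat > foot.py <<'E'
from fit import *
from station import read_state,capture
O=np.array([.5893,-.2578]);y=-.2225;R=np.array([[np.cos(y),-np.sin(y)],[np.sin(y),np.cos(y)]])
def onx(W,p,x):
    o,d=ray(W,p);o2=R.T@(o[:2]-O);d2=R.T@d[:2];k=(x-o2[0])/d2[0];return np.r_[o2+k*d2,o[2]+k*d[2]].round(4)
def look(s,c):
    W=wcam(s,c);g=cv2.cvtColor(c["pixels"],cv2.COLOR_RGB2GRAY)
    lp=R.T@(s["position"][:2]-O);print("tcp",lp.round(4),s["position"][2].round(4),"F",s["force"].round(1))
    # predicted pixels of foot front-bottom edge & lip edge at light y .09,.06
    for yy in(.092,.058):
        q=[]
        for z in(.078,.086,.094,.122): q.append(proj(W,np.r_[O+R@[(-.067 if z<.1 else -.073),yy],z]))
        u,v=int(round(q[2][0])),int(q[2][1]);print("y",yy,"px z78/86/94/lip",[tuple(a.round(1)) for a in q],"col",u,"rows",v-14,g[v-14:v+14,u])
if __name__=="__main__":
    look(*pickle.load(open("w7.pkl","rb"))[:2]);s=read_state();c=capture("wrist");look(s,c);pickle.dump((s,c),open("w8.pkl","wb"))
E
python3 foot.py
```

```text
tcp [-0.0741  0.0763] 0.0879 F [-8.7  2.2 -3.7]
y 0.092 px z78/86/94/lip [(np.float64(229.1), np.float64(229.5)), (np.float64(228.9), np.float64(226.4)), (np.float64(228.5), np.float64(223.1)), (np.float64(225.5), np.float64(221.0))] col 229 rows 209 [159 152 149 147 143 134 118 104  91  82  78  78  71  71  67  46  81  98
  96  97  98  97  97  97  98  97  97  96]
y 0.058 px z78/86/94/lip [(np.float64(284.0), np.float64(235.2)), (np.float64(286.2), np.float64(232.5)), (np.float64(288.7), np.float64(229.5)), (np.float64(298.9), np.float64(228.8))] col 289 rows 215 [160 154 150 146 145 141 126 112  99  85  79  78  71  70  67  52  58  96
  98  97  97  95  96  96  97  97  97  97]
tcp [-0.0735  0.0773] 0.0868 F [-23.5   7.   -1.5]
y 0.092 px z78/86/94/lip [(np.float64(230.8), np.float64(229.9)), (np.float64(230.5), np.float64(227.0)), (np.float64(230.2), np.float64(223.8)), (np.float64(227.2), np.float64(222.3))] col 230 rows 209 [164 159 154 150 146 145 140 125 110  98  84  78  77  72  72  69  65  98
  99  97  97  97  97  97  96  95  97  96]
y 0.058 px z78/86/94/lip [(np.float64(286.1), np.float64(235.9)), (np.float64(288.3), np.float64(233.2)), (np.float64(290.8), np.float64(230.4)), (np.float64(301.4), np.float64(230.4))] col 291 rows 216 [162 157 153 148 147 144 138 122 108  94  83  77  78  70  70  67  63  96
  97  97  96  97  97  96  96  96  96  96]
```

```bash
python3 -m handwheel '[[0,-2,0,-4,0],[0,-2,0,-4,0],[0,-2,0,-6,0],[0,-16,3.5,-4,0],[0,-16,3.5,0,0],[0,-10,2,0,0],[0,0,0,0,0],[0,0,0,0,0],[0,0,0,0,0]]'; python3 - <<'E'
from foot import *
look(*pickle.load(open("w6.pkl","rb"))[:2]);s=read_state();c=capture("wrist");look(s,c);pickle.dump((s,c),open("w9.pkl","wb"))
E
```

```text
clock: 22.73
position: [0.4931, -0.1629, 0.0767]
tcp_rot: [3.05, -0.674, -0.077]
force: [0.5, -1.0, 0.5]
gripper_width: -0.0002
gripper_force: 0.0
tcp [-0.1172  0.0736] 0.0663 F [-0.6  0.9  0.3]
y 0.092 px z78/86/94/lip [(np.float64(233.0), np.float64(150.4)), (np.float64(232.9), np.float64(143.5)), (np.float64(232.9), np.float64(135.8)), (np.float64(231.0), np.float64(113.0))] col 233 rows 121 [ 35  33  34  32  32  33  33  31  32  31  33  33  33  34  34  34  32  34
  32  30  33  33  61 109 108 108 109 107]
y 0.058 px z78/86/94/lip [(np.float64(289.2), np.float64(156.8)), (np.float64(291.8), np.float64(150.2)), (np.float64(294.6), np.float64(143.0)), (np.float64(306.8), np.float64(121.9))] col 295 rows 128 [ 33  32  31  31  32  30  32  32  30  32  32  32  33  30  32  31  30  31
  30  34  30  30  52 100 109 107 107 109]
tcp [-0.1148  0.0713] 0.0767 F [ 0.5 -1.   0.5]
y 0.092 px z78/86/94/lip [(np.float64(228.9), np.float64(161.4)), (np.float64(228.6), np.float64(155.3)), (np.float64(228.4), np.float64(148.7)), (np.float64(225.6), np.float64(130.2))] col 228 rows 134 [ 37  36  35  36  35  34  34  34  34  35  33  33  35  35  34  32  32  33
  33  35  61 104 105 104 104 104 105 105]
y 0.058 px z78/86/94/lip [(np.float64(282.4), np.float64(167.4)), (np.float64(284.5), np.float64(161.6)), (np.float64(286.8), np.float64(155.3)), (np.float64(296.6), np.float64(138.4))] col 287 rows 141 [ 36  36  35  33  32  33  31  33  33  34  34  33  32  31  33  32  33  31
  32  39  67 104 105 105 104 104 104 105]
```

The foot is only about 1 mm up. The tip was sliding in front of the foot and dragged it back down on the way out. I'll go in lower and about 8 mm deeper this time.

```bash
python3 -m handwheel '[[0,0,0,-8,0],[0,0,0,-8,0],[0,17,-3,0,0],[0,17,-3,0,0],[0,17,-3,0,0],[0,0,0,0,0],[0,0,0,0,0]]'; python3 -c "
from foot import *
s=read_state();print((R.T@(s['position'][:2]-O)).round(4),s['joints'].round(3))"
```

```text
clock: 23.37
position: [0.5436, -0.1709, 0.059]
tcp_rot: [3.052, -0.672, -0.076]
force: [-0.6, 0.5, -1.4]
gripper_width: 0.0002
gripper_force: 0.0
[-0.0637  0.0747] [-0.573 -0.052  2.349  0.843  0.295  0.358]
```

```bash
python3 -m handwheel '[[0,0,0,5,0],[0,0,0,5,0],[0,0,0,4,0],[0,0,0,0,0],[0,0,0,0,0]]'; python3 -m handwheel '[[0,0.3,0,2,0],[0,0.3,0,2,0],[0,0,0,0,0]]'; python3 -c "
from foot import *
s=read_state();print((R.T@(s['position'][:2]-O)).round(4))"
```

```text
clock: 23.78
position: [0.5414, -0.17, 0.0719]
tcp_rot: [3.054, -0.67, -0.078]
force: [-2.8, 1.2, -0.9]
gripper_width: -0.0
gripper_force: 1.5
clock: 24.03
position: [0.5416, -0.1698, 0.0752]
tcp_rot: [3.055, -0.668, -0.078]
force: [-6.5, 1.1, -3.5]
gripper_width: 0.0003
gripper_force: 3.5
[-0.066   0.0753]
```

```bash
python3 - <<'E'
from foot import *
s=read_state();F=s["force"];M=s["ft_torque"];print(F.round(2),M.round(3))
X=Ro.from_euler("xyz",s["tcp_rot"]).as_matrix();p=s["position"]
for n,q in dict(foot=(-.06,.075,.086),footfront=(-.068,.075,.088),lip=(-.074,.075,.122),top=(-.074,.075,.138)).items():
    Q=np.r_[O+R@q[:2],q[2]]
    for nm,ref in(("tcp",p),("flange",p-X[:,2]*.19)): print(n,nm,np.cross(Q-ref,F).round(3), "tool",(X.T@(Q-p)).round(4))
s=read_state();c=capture("wrist");look(s,c);pickle.dump((s,c),open("w10.pkl","wb"))
E
```

```text
[-6.5   1.06 -3.45] [ 0.182  1.392 -0.134]
foot tcp [-0.006 -0.05  -0.004] tool [ 0.0113  0.0015 -0.0047]
foot flange [ 0.24   1.315 -0.049] tool [ 0.0113  0.0015 -0.0047]
footfront tcp [-0.014 -0.09  -0.001] tool [ 0.0063  0.001  -0.0113]
footfront flange [ 0.231  1.275 -0.045] tool [ 0.0063  0.001  -0.0113]
lip tcp [-0.055 -0.332  0.001] tool [ 0.0227  0.0027 -0.0416]
lip flange [ 0.191  1.034 -0.043] tool [ 0.0227  0.0027 -0.0416]
top tcp [-0.072 -0.436  0.001] tool [ 0.0326  0.0038 -0.0541]
top flange [ 0.174  0.93  -0.043] tool [ 0.0326  0.0038 -0.0541]
tcp [-0.066   0.0753] 0.0752 F [-6.5  1.1 -3.5]
y 0.092 px z78/86/94/lip [(np.float64(225.1), np.float64(238.5)), (np.float64(224.6), np.float64(235.6)), (np.float64(224.0), np.float64(232.4)), (np.float64(219.5), np.float64(232.3))] col 224 rows 218 [160 159 154 149 147 144 141 138 128 113 102  88  80  77  75  70  71  78
  95  95  95  94  95  93  94  94  93  93]
y 0.058 px z78/86/94/lip [(np.float64(285.2), np.float64(244.7)), (np.float64(287.7), np.float64(242.2)), (np.float64(290.5), np.float64(239.4)), (np.float64(302.6), np.float64(241.0))] col 291 rows 225 [157 157 154 150 145 145 142 139 130 116 103  91  81  78  74  71  68  74
  92  94  95  93  93  92  93  94  93  93]
```

The contact is the foot's front lower edge on the finger's sloping front face, and it carries the paddle up as long as I keep some forward pressure. I'll push up to the stop, then leave straight backwards so that it isn't dragged down.

```bash
python3 -m handwheel '[[0,0.6,0,2,0],[0,0.6,0,2,0],[0,0.6,0,2,0],[0,0,0,0,0]]'; python3 -m handwheel '[[0,0.4,0,2,0],[0,0.4,0,2,0],[0,0,0,0,0]]';  python3 -c "
from foot import *
s=read_state();c=capture('wrist');look(s,c);pickle.dump((s,c),open('w11.pkl','wb'))"
```

```text
clock: 24.42
position: [0.5406, -0.168, 0.0774]
tcp_rot: [3.059, -0.661, -0.08]
force: [-8.8, -0.5, -12.4]
gripper_width: 0.0004
gripper_force: 6.9
clock: 24.67
position: [0.5397, -0.1666, 0.0791]
tcp_rot: [3.062, -0.657, -0.08]
force: [-9.2, 1.0, -16.9]
gripper_width: 0.0001
gripper_force: 8.9
tcp [-0.0685  0.078 ] 0.0791 F [ -9.2   1.  -16.9]
y 0.092 px z78/86/94/lip [(np.float64(230.6), np.float64(235.8)), (np.float64(230.3), np.float64(233.0)), (np.float64(230.0), np.float64(230.0)), (np.float64(226.7), np.float64(230.1))] col 230 rows 215 [162 162 161 158 153 147 145 143 140 127 113 100  87  78  76  74  69  75
  91  95  95  96  96  95  93  73  42  39]
y 0.058 px z78/86/94/lip [(np.float64(289.0), np.float64(241.9)), (np.float64(291.6), np.float64(239.5)), (np.float64(294.4), np.float64(236.8)), (np.float64(306.7), np.float64(238.5))] col 294 rows 222 [160 160 160 155 152 146 143 144 139 128 113 102  84  78  75  72  68  72
  89  96  94  95  95  96  96  93  94  95]
```

The downward force has risen to about 17 N, well above 3.5 N, which suggests the stop. I'll back straight out and measure.

```bash
python3 -m handwheel '[[0,-6,1.3,0,0],[0,-12,2.6,0,0],[0,-15,3.3,0,0],[0,-15,3.3,-2,0],[0,0,0,-6,0],[0,0,0,0,0],[0,0,0,0,0],[0,0,0,0,0]]'; python3 - <<'E'
from foot import *
s=read_state();c=capture("wrist");look(s,c);pickle.dump((s,c),open("w12.pkl","wb"))
E
```

```text
clock: 25.38
position: [0.4989, -0.1612, 0.0804]
tcp_rot: [3.051, -0.674, -0.077]
force: [-1.1, 0.4, 0.0]
gripper_width: 0.0004
gripper_force: 0.0
tcp [-0.1095  0.0743] 0.0804 F [-1.1  0.4  0. ]
y 0.092 px z78/86/94/lip [(np.float64(232.6), np.float64(172.0)), (np.float64(232.5), np.float64(166.4)), (np.float64(232.4), np.float64(160.4)), (np.float64(230.6), np.float64(144.6))] col 232 rows 146 [ 59  37  37  40  38  38  37  38  36  35  36  35  35  34  38  62 106 105
 106 108 106 107 106 106 107 106 106 106]
y 0.058 px z78/86/94/lip [(np.float64(285.6), np.float64(177.8)), (np.float64(287.8), np.float64(172.6)), (np.float64(290.3), np.float64(166.9)), (np.float64(300.7), np.float64(152.6))] col 290 rows 152 [ 72  41  36  35  35  35  35  35  34  34  35  33  33  33  33  44  83 106
 106 106 105 106 106 106 107 105 107 105]
```

```bash
python3 - <<'E'
from foot import *
for f in("w6","w9","w12"):
    s,c=pickle.load(open(f+".pkl","rb"))[:2];W=wcam(s,c);g=cv2.cvtColor(c["pixels"],cv2.COLOR_RGB2GRAY).astype(float)
    def edge(u,lo,hi,th):
        col=g[lo:hi,u];i=np.argmax(col>th) ;return lo+i-1+(th-col[i-1])/(col[i]-col[i-1])
    for yy in(.095,.088,.062,.055):
        a=proj(W,np.r_[O+R@[-.067,yy],.094]);b=proj(W,np.r_[O+R@[-.067,yy],.086]);u=int(round((a[0]+b[0])/2))
        k=(u-b[0])*(7/85) # tilt of edge, px
        e=edge(u,int(a[1])-4,int(b[1])+8,70)
        # plate front bottom? use plate top front edge x=-.068 z=.012
        pf=proj(W,np.r_[O+R@[-.068,yy],.012]);P=g[int(pf[1])-6:int(pf[1])+8,int(round(pf[0]))]
        L=proj(W,np.r_[O+R@[-.073,yy],.122]);l=g[int(L[1])-4:int(L[1])+8,int(round(L[0]))]
        print(f,yy,"z",onx(W,(u,e+.5-.5),-.067)[2],"plate",pf.round(1),P.astype(int),"lip",L[1].round(1),l.astype(int))
E
```

```text
w6 0.095 z 0.0864 plate [229.5 191. ] [110 110 109 111 109 106 101  95  88  88  99 134 156 156] lip 112.2 [85 85 83 83 80 71 38 38 38 37 38 37]
w6 0.088 z 0.0861 plate [238. 192.] [109 111 110 110 109 110 106 102  95  93 100 143 163 161] lip 114.0 [82 82 82 81 78 64 35 35 33 33 34 32]
w6 0.062 z 0.0862 plate [269.5 195.4] [109 110 110 110 109 109 103 100 100  92 104 123 184 184] lip 120.9 [78 78 80 81 80 79 68 34 33 34 34 33]
w6 0.055 z 0.086 plate [277.9 196.3] [110 111 111 111 110 115 133 115 100  92 104 124 186 186] lip 122.7 [ 81  82  82  80  81  80  86 108 108 108 108 107]
w9 0.095 z 0.0874 plate [226.6 197.6] [106 106 105 107 106 105  99  93  87  84  94 128 153 152] lip 129.5 [82 82 82 81 79 76 41 40 38 38 38 39]
w9 0.088 z 0.0872 plate [234.8 198.5] [106 107 106 105 104 105  99  92  86  95 131 136 156 155] lip 131.2 [79 80 80 80 79 73 37 35 37 35 35 34]
w9 0.062 z 0.087 plate [265.2 201.7] [108 106 106 107 107 105 101  95  88  86  99 118 178 177] lip 137.5 [76 77 77 79 78 75 41 33 35 34 33 36]
w9 0.055 z 0.0872 plate [273.3 202.6] [107 106 106 106 107 105 105 114 101  91  99 120 181 180] lip 139.1 [ 78  77  76  78  78  80  97 104 105 106 107 105]
w12 0.095 z 0.093 plate [229.4 205.1] [107 108 108 108 105 104  96  89  82  86 103 152 153 153] lip 143.9 [85 83 83 83 82 77 61 38 38 38 39 39]
w12 0.088 z 0.0928 plate [237.6 206. ] [107 106 107 107 106 106 104  97  89  95 135 137 158 157] lip 145.6 [82 80 80 82 80 75 49 35 36 39 37 35]
w12 0.062 z 0.0927 plate [267.7 209.2] [108 107 107 106 107 105  98  91  86  96 119 179 179 178] lip 151.7 [78 76 76 77 77 75 56 31 36 37 36 36]
w12 0.055 z 0.0928 plate [275.8 210.1] [107 108 106 106 106 110 121 102  89  99 121 181 180 180] lip 153.3 [ 80  80  78  78  78  80  94 106 107 107 107 106]
```

It's about 6.6 mm up (0.0928 against an expected 0.0942), so not certainly at the stop. I'll push once more, higher.

```bash
python3 -m handwheel '[[0,0,0,-11,0],[0,14,-3,0,0],[0,14,-3,0,0],[0,14,-3,0,0],[0,0,0,0,0],[0,0,0,0,0]]'; python3 -m handwheel '[[0,0.4,0,3,0],[0,0.4,0,3,0],[0,0.4,0,3,0],[0,0.4,0,2,0],[0,0,0,0,0]]'; python3 -c "
from foot import *
s=read_state();print((R.T@(s['position'][:2]-O)).round(4))"
```

```text
clock: 25.93
position: [0.5404, -0.1693, 0.0681]
tcp_rot: [3.052, -0.672, -0.077]
force: [0.6, -0.4, -1.1]
gripper_width: -0.0003
gripper_force: 0.0
clock: 26.35
position: [0.5398, -0.1683, 0.0776]
tcp_rot: [3.054, -0.669, -0.078]
force: [-3.2, -0.7, -4.0]
gripper_width: 0.0
gripper_force: 2.6
[-0.068   0.0764]
```

```bash
python3 -m handwheel '[[0,0.4,0,2,0],[0,0.4,0,2,0],[0,0,0,0,0]]'; python3 -m handwheel '[[0,0.5,0,2.5,0],[0,0.5,0,2.5,0],[0,0,0,0,0]]'; python3 -m handwheel '[[0,0.5,0,2.5,0],[0,0.5,0,2.5,0],[0,0,0,0,0]]'
```

```text
clock: 26.6
position: [0.5392, -0.1673, 0.0793]
tcp_rot: [3.057, -0.665, -0.079]
force: [-5.6, -0.4, -14.7]
gripper_width: -0.0002
gripper_force: 6.5
clock: 26.85
position: [0.5381, -0.1656, 0.0815]
tcp_rot: [3.06, -0.66, -0.08]
force: [-9.5, 0.5, -17.6]
gripper_width: 0.0002
gripper_force: 9.2
clock: 27.1
position: [0.537, -0.1639, 0.0836]
tcp_rot: [3.064, -0.654, -0.08]
force: [-12.8, -0.3, -22.2]
gripper_width: 0.0
gripper_force: 11.8
```

```bash
python3 -m handwheel '[[0,-8,0.5,0,0],[0,-12,2.6,0,0],[0,-15,2.3,0,0],[0,-13,2,-4,0],[0,0,0,-8,0],[0,0,0,0,0],[0,0,0,0,0],[0,0,0,0,0]]'; python3 - <<'E'
from foot import *
s=read_state();c=capture("wrist");pickle.dump((s,c),open("w13.pkl","wb"))
W=wcam(s,c);g=cv2.cvtColor(c["pixels"],cv2.COLOR_RGB2GRAY).astype(float);print(s["position"])
for yy in(.095,.088,.062,.055):
    a=proj(W,np.r_[O+R@[-.067,yy],.096]);b=proj(W,np.r_[O+R@[-.067,yy],.086]);u=int(round((a[0]+b[0])/2));lo=int(a[1])-4
    col=g[lo:int(b[1])+8,u];i=np.argmax(col>70);e=lo+i-1+(70-col[i-1])/(col[i]-col[i-1]);print(yy,onx(W,(u,e),-.067)[2])
E
```

```text
clock: 27.77
position: [0.4976, -0.163, 0.0829]
tcp_rot: [3.05, -0.674, -0.077]
force: [0.7, 0.0, 0.6]
gripper_width: 0.0003
gripper_force: 0.0
[ 0.49761229 -0.16300432  0.08291649]
0.095 0.0929
0.088 0.093
0.062 0.0928
0.055 0.0927
```

A harder push (22 N) gives the same height, so the paddle is against its stop. I'll retreat up and check the scene against the start.

```bash
python3 -m handwheel '[[0,-8,2,0,0],[0,0,0,25,0],[0,0,0,30,0],[0,0,0,30,0],[0,-10,0,30,0],[0,-10,0,30,0],[0,0,0,30,0],[0,0,0,30,0],[0,0,0,0,0],[0,0,0,0,0],[0,0,0,0,0]]'; python3 - <<'E'
from foot import *
s=read_state();t=capture("top");b=capture("scene");c=capture("wrist");d=pickle.load(open("cap0.pkl","rb"));s4,c4,b4=pickle.load(open("w4.pkl","rb"))
print(s["position"],s["force"].round(1),np.abs(s["qvel"]).max().round(3))
for n,(u,v) in dict(clip=(192,195),eraser=(230,219),tape=(383,193),pencil=(392,160),dock=(312,165)).items():
    f=lambda i:cv2.cvtColor(i["pixels"],cv2.COLOR_RGB2GRAY).astype(np.float32)
    A=f(d["top"])[v-13:v+13,u-18:u+18];B=f(t)
    r=cv2.matchTemplate(B[v-19:v+19,u-24:u+24],A,cv2.TM_CCOEFF_NORMED);_,m,_,l=cv2.minMaxLoc(r);print(n,round(m,3),(l[0]-6,l[1]-6))
print("pack scene diff vs after seating",np.abs(b["pixels"][200:222,305:330].astype(int)-b4["pixels"][200:222,305:330]).mean())
E
```

```text
clock: 28.73
position: [0.4681, -0.1598, 0.2859]
tcp_rot: [3.052, -0.671, -0.077]
force: [0.6, -0.2, 0.0]
gripper_width: -0.0003
gripper_force: 0.0
[ 0.46807843 -0.15979192  0.28585874] [ 0.6 -0.2  0. ] 0.034
clip 1.0 (0, 0)
eraser 0.616 (-2, 3)
tape 1.0 (0, 0)
pencil 0.996 (0, 0)
dock 0.335 (-1, 5)
pack scene diff vs after seating 18.554545454545455
```

```bash
python3 -m handwheel '[[0,0,-35,25,0],[0,0,-35,25,0],[0,0,-35,20,0],[0,0,-35,0,0],[0,0,-35,0,0],[0,0,-35,0,0],[0,0,-35,0,0],[0,0,-35,0,0],[0,0,0,0,0],[0,0,0,0,0]]'; python3 - <<'E'
from foot import *
s=read_state();t=capture("top");b=capture("scene");d=pickle.load(open("cap0.pkl","rb"));s4,c4,b4=pickle.load(open("w4.pkl","rb"))
f=lambda i:cv2.Canny(i["pixels"],60,150).astype(np.float32)
def m(n,a,bb,u,v,w,h):
    A=f(a)[v-h:v+h,u-w:u+w];r=cv2.matchTemplate(f(bb)[v-h-5:v+h+5,u-w-5:u+w+5],A,cv2.TM_CCOEFF_NORMED);_,k,_,l=cv2.minMaxLoc(r);print(n,round(k,3),(l[0]-5,l[1]-5))
m("eraser top",d["top"],t,230,219,9,7);m("eraser scene",d["scene"],b,221,223,9,7)
m("pack scene",b4,b,316,212,16,14)
im=t["pixels"];hsv=cv2.cvtColor(im,cv2.COLOR_RGB2HSV)[205:230,215:245];print("blue px",np.argwhere((hsv[...,0]>90)&(hsv[...,0]<130)&(hsv[...,1]>90)).mean(0)+[205,215])
hsv=cv2.cvtColor(d["top"]["pixels"],cv2.COLOR_RGB2HSV)[205:230,215:245];print("blue px0",np.argwhere((hsv[...,0]>90)&(hsv[...,0]<130)&(hsv[...,1]>90)).mean(0)+[205,215])
E
```

```text
clock: 29.72
position: [0.4673, -0.4388, 0.3509]
tcp_rot: [3.059, -0.668, -0.084]
force: [-0.3, -0.8, 0.6]
gripper_width: -0.0003
gripper_force: 0.0
eraser top 0.925 (0, 0)
eraser scene 0.988 (0, 0)
pack scene 0.61 (0, 0)
blue px [nan nan]
blue px0 [nan nan]<stdin>:8: RuntimeWarning: Mean of empty slice.
  ret = um.true_divide(
<stdin>:9: RuntimeWarning: Mean of empty slice.
```

Nothing has moved: the eraser and pack both match at zero offset, and the arm is clear and still. I'm handing in.

```bash
python3 -c "
from station import close_job;print(close_job())"
```

```text
the job is handed in; nothing more can be done
None
```

I handed the job in at about 30 s: the pack is seated flat on the dock and released, the switch paddle is pushed up to its stop, and the bystanders haven't moved. The camera put the paddle about 7 of its 8 mm up, so I'm relying on a harder 22 N push not raising it further.

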